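Third hand at the wrapping-paper stand: hold the sprung tension bar down for its keepers

ROBOT

A 7-joint arm with a two-finger parallel gripper is mounted at the origin on the work surface; the furniture and walls round the work are solid. World frame = base frame: x ahead of the robot, y to its left, z up, the work surface at z = 0. Lengths are in m, angles in rad, forces in N, time in s.
With the tool pointing down it reaches from about 0.4 to 0.875 m from the base axis. Payload 19.3 kg.
Tool frame: the origin (TCP) lies at the very end of the fingers, on their centre line; the grasp point (between the pads) lies 19 mm behind it; z points along the fingers, y is the line along which they close (so a half turn about z gives the same grasp; the last joint's range is limited). The gripper opens to 85 mm and grips with 20 to 120 N. Pads are 22 mm wide; open, the fingers measure 114 mm over their backs; the gripper's body (76 mm by 85 mm) begins 54 mm behind the grasp point. The pads swing forward as they close: fully open they stand 13 mm farther back than shut.
Start: joints at [-1.385, 0.521, -0.036, 1.599, 0.021, 1.021, -0.113], TCP at [0.158, 0.605, 0.209] pointing down, gripper open.
Joint ranges: [-2.91, 2.91], [-0.3, 2.13], [-1.5, 1.42], [0.17, 2.43], [-1.26, 4.41], [0.16, 1.93], [-2.52, 2.52]. Speed limits (rad/s): [1.89, 1.89, 2.39, 2.39, 3.01, 3.01, 3.01].

INTERFACE

Orientations are given as [roll, pitch, yaw] about the fixed x, y, z axes, in that order (R = Rz(yaw) Ry(pitch) Rx(roll)).
In Python, from workcell import bot gives the robot as it stands.
- The arm moves only by the shell command python3 -m crank 'ROWS' [FORCE]. ROWS is a JSON object of lists of equal length, an entry for each row: "travel": the shift along the world's x, y, z in cm, a list of three; "turn": the turn, a rotation vector about the world's x, y, z in degrees, a list of three; "gripper": the closure, from 0 (fully open) to 1 (shut). A call has exactly 5 rows; each row is the pose to reach, as a shift and turn from the pose commanded when the call began; what a row does not reach only later rows make up. A row lasts 1/10 s, in which the tool goes at most 50 mm and 8.59 degrees, less where a joint would pass 70% of its speed; a pose out of reach is approached as far as the arm can. A call with a gripper value outside its range is refused whole. The fingers move at their own pace and stop on an object; FORCE is the grip in N (left out, the last holds). Time passes only in rows, so rows that repeat a pose let the fingers close, or fill a call up. It gives the time, the measured TCP pose, the force, the opening and the grip force at its end, in the units of the state.
- bot.observe(): the state, without advancing time (a new reading comes with each control period).
- bot.grab_frame(name): name is "scene" or "top" or "wrist"; returns a dict with "pixels" (384x512x3 uint8, red, green, blue), "fx", "fy", "cx", "cy" (pixels), "extrinsics" (4x4, takes a point from world to camera coordinates). Camera axes: x right, y down, z forward; pixel columns grow to the right and rows downward; lengths in m; the calibration is good to about 2 mm. A picture is of the moment at which its call begins. There is no depth.
- bot.job_done(): hands the job in; it is judged then, once.
The state is a dict: "clock": time; "qpos": joint angles; "qd": joint speeds; "joint_efforts": joint torques, N m; "position": TCP position; "tool_rot": TCP orientation; "force": force on the tool from outside, world axes, zero at the start; "moment": the same for the moment, N m; "grip_width": finger opening in m; "finger_force": force on a finger pad.
Only numpy, scipy, OpenCV 4.12 (cv2) and the standard library are available. Lean on these libraries where they do the work, as an engineer would, in place of code of your own. Each camera call takes 0.05 s, during which the arm holds its last target. There are 200 camera calls.

TASK

The tension bar of the wrapping-paper stand has been cleaned and lies on the counter with its flat end tongues lying over: roll it on the counter until the tongues stand on edge, set it down into the two forks of the stand, and press it level against the sprung seats until the tops of both tongues are level with the tops of the forks, without driving the springs to their stops. Keep holding it there, steadily, so that I can screw the keeper plates over the forks: the job finishes with the gripper still pressing the bar down, and the other things on the counter stay where they are.

Things in the scene. Friction and masses are not known exactly. Their poses are not given: they have to be found in the camera images.
- bar: Tension bar, loose: beech cylinder 40 mm across, 190 mm long, a flat steel tongue 23 mm long on each end (236 mm over all), 0.25 kg +-20 %. Origin mid-bar on its axis. y runs along the bar, z along the tongues' 24 mm side, x along their 14 mm thickness. First the tongues lean 72 deg from upright, tops towards the robot: rolling 25 mm away from it stands them on edge. Either edge may enter first.
- stand: Paper stand, grey, fixed. Base 230 x 246 mm; two cheeks 16 mm thick, 206 mm apart inside, each with an upright fork, slot open upwards. Origin on the counter below the middle between the slots; x points from the slots to the paper roll (away from the robot), y to the left fork, z up. 90 mm paper roll behind: axis 118 mm from the slots, 74 mm up. Tear blade 50 mm before the slots, 62 mm high.
- fork_left_top (a point): Mid-slot of the left (+y) fork at fork-top height: 125 mm above the counter, 111 mm from the stand's middle. The slot is 18 mm wide along the stand's x and runs right through the cheek; its mouth has a 6 mm 45 deg lead-in each side (30 mm wide). The space between the cheeks, under and round the bar's middle, is free.
- fork_right_top (a point): The same point of the right (-y) fork.
- seat_left (a joint): Travel of the sprung seat in the left slot, m, growing downwards: 0 at rest (its top 17 mm below the fork top), 0.014 at the stop. It pushes up with 2.1 N at rest plus 0.6 N per mm, so the bar's weight alone does not move it. At 0.007 the seated tongue's top is level with the fork top (bar axis 113 mm above the counter): 6.3 N a seat, 12.6 N in all, 2.5 N of it the bar's weight.
- seat_right (a joint): The same for the sprung seat in the right slot.
- packet: Bystander: amber paper packet tied with string, 83 x 117 x 36 mm, origin at the centre of its underside.
- cutter: Bystander: yellow box cutter, 168 mm long, in front on the left.
- stamp: Bystander: wooden hand stamp standing upright, 70 mm high, in front.

How it is judged:
By the outcome, as a careful person would: the job done as asked, in the order asked, and still so for the second after the job is handed in, while the arm keeps its last pose, push and grip.
It also fails if it takes over 64 s, if anything falls off the work surface, if the arm or the gripper's body presses on something with over 40 N, if the wrist force passes 120 N, or if a joint passes its speed limit or range.

## Working session

There is one attempt and no reset: what is moved stays moved. The work goes in short steps, Python scripts to look and compute and a shell command to move; the robot and the scene stay as the last step left them, time stands still between calls to the robot, and variables do not carry over. Pictures are saved under pics/ and viewed, at most 10 in all, crops included, and the job is handed in when it is done.

```bash
mkdir -p pics; ls
python3 - <<'E'
from workcell import bot
import cv2
s=bot.observe();print({k:s[k] for k in('clock','position','tool_rot','force','grip_width')})
for n in('scene','top'):
    f=bot.grab_frame(n);cv2.imwrite(f'pics/{n}0.png',f['pixels'][...,::-1]);print(n,f['fx'],f['cx'],f['cy'],f['extrinsics'])
E
```

```text
pics
{'clock': 0.0, 'position': array([0.15810818, 0.60428102, 0.20801148]), 'tool_rot': array([-3.14041667e+00,  1.08075924e-04,  2.88572841e+00]), 'force': array([0.51788918, 0.82304727, 0.23957627]), 'grip_width': 0.08570557237548532}
scene 371.6238253531135 255.25841511984896 195.19148952012955 [[ 0.70098049 -0.71308174 -0.01186573 -0.36974317]
 [-0.5079628  -0.48752578 -0.71013549  0.35235542]
 [ 0.5005998   0.50381847 -0.70396505  0.93634037]
 [ 0.          0.          0.          1.        ]]
top 457.80414659763744 259.4734670693472 189.5057177458164 [[-0.00669017 -0.99997418  0.00262502 -0.01258936]
 [-0.99006772  0.00625519 -0.14045209  0.51116908]
 [ 0.14043204 -0.00353859 -0.990084    1.44108444]
 [ 0.          0.          0.          1.        ]]
```

View pics/scene0.png

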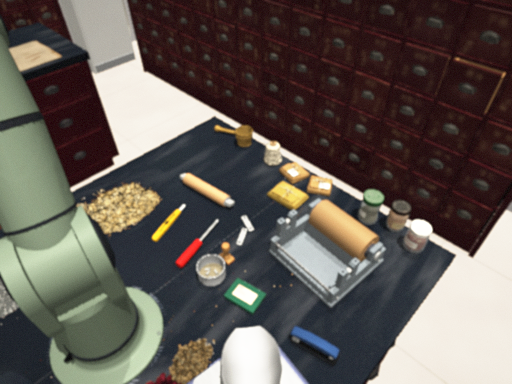

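View pics/top0.png

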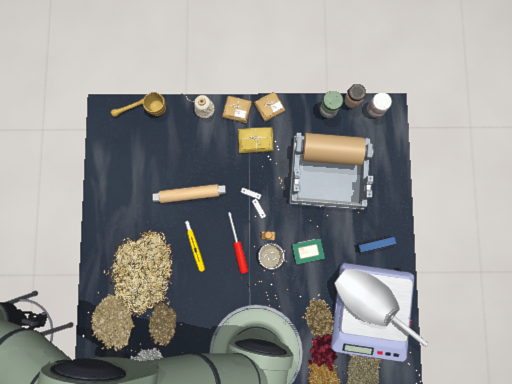

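Scene and top show the bar lying at about (153..225, 192) in the top image. The stand is at about (290..373, 133..207), and the packet, cutter and stamp are clear of both. Next I enlarge the views to get precise pixels.

Run:
```python
import cv2,numpy as np
t=cv2.imread('pics/top0.png');s=cv2.imread('pics/scene0.png')
def z(i,x,y,w,h,k):
    o=cv2.resize(i[y:y+h,x:x+w],None,fx=k,fy=k,interpolation=cv2.INTER_CUBIC)
    for c in range(x-x%10+10,x+w,10): cv2.putText(o,str(c),(int((c-x+.5)*k)-8,8),0,.3,(0,255,255));cv2.line(o,(int((c-x+.5)*k),10),(int((c-x+.5)*k),16),(0,255,255))
    for c in range(y-y%10+10,y+h,10): cv2.putText(o,str(c),(0,int((c-y+.5)*k)+3),0,.3,(0,255,255));cv2.line(o,(20,int((c-y+.5)*k)),(28,int((c-y+.5)*k)),(0,255,255))
    return o
a=z(t,280,125,100,92,6);b=z(t,145,175,90,30,8)
c=z(s,265,195,125,110,6)
cv2.imwrite('pics/zs.png',a)
cv2.imwrite('pics/zc.png',cv2.resize(c,(750,600)) if c.shape[0]>600 else c)
cv2.imwrite('pics/zb.png',b)
o=np.zeros((600,800,3),np.uint8);o[:b.shape[0],:b.shape[1]]=b;d=z(s,170,165,80,50,7);o[245:245+350,:560]=d
cv2.imwrite('pics/zb.png',o)
```

```text
(no output)
```

View pics/zs.png

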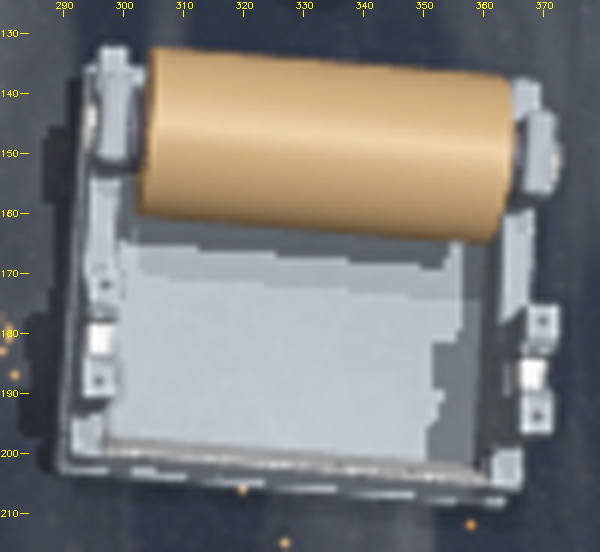

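View pics/zb.png

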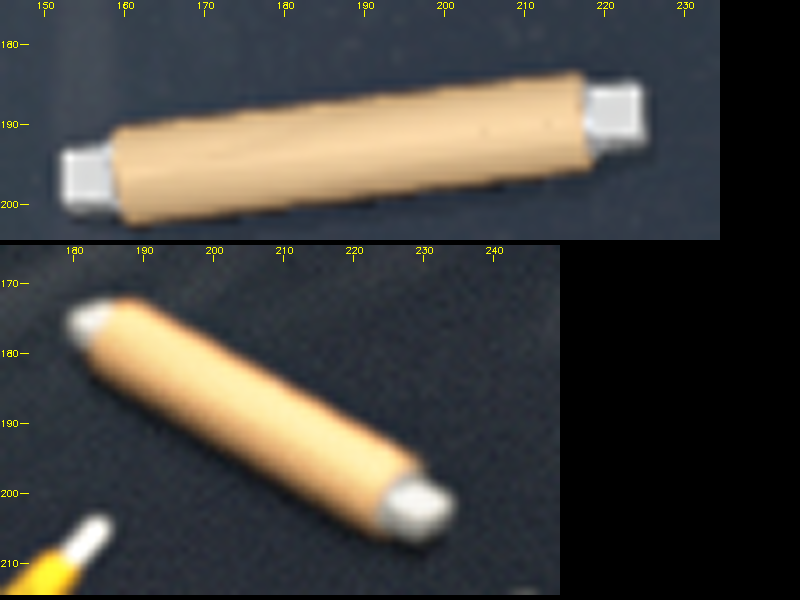

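The stand zoom shows the left seat at (296,181.5) and the right seat at (368.2,187). The bar zoom shows body ends at (159.3,196.3) and (217.8,190), and tongue ends at (153,197) and (225,188.5).

```bash
cat > h.py <<'E'
import numpy as np
from workcell import bot
def ray(f,u,v,z):
    E=np.array(f['extrinsics']);R,t=E[:3,:3],E[:3,3];c=-R.T@t
    d=R.T@np.array([(u-f['cx'])/f['fx'],(v-f['cy'])/f['fy'],1]);return c+d*(z-c[2])/d[2]
E
python3 - <<'E'
from h import *
import cv2
f=bot.grab_frame('top')
np.set_printoptions(precision=4,suppress=True)
L=ray(f,296,181.5,.108);R=ray(f,368.2,187,.108);print('seats',L,R,np.linalg.norm(L-R))
for n,a,b in(('L',(296.5,171.5),(296,188)),('R',(369,178),(368.8,193.5))):
    print('prongs',n,ray(f,*a,.125),ray(f,*b,.125))
d=(L-R)/np.linalg.norm(L-R);print('mid',(L+R)/2,'yaw',np.degrees(np.arctan2(-d[0],d[1])))
P=f['pixels'];h=cv2.cvtColor(P,cv2.COLOR_RGB2HSV);m=cv2.inRange(h,(5,40,90),(25,255,255));m[:175]=0;m[207:]=0;m[:,:145]=0;m[:,235:]=0
n,l,st,ce=cv2.connectedComponentsWithStats(m);i=1+st[1:,4].argmax();c=cv2.findContours((l==i).astype('uint8'),0,1)[0][0]
r=cv2.minAreaRect(c);print(r,ce[i]);B=cv2.boxPoints(r)
A=[ray(f,*p,.02) for p in B];print(np.array(A))
print('cen',ray(f,*r[0],.02))
m=cv2.inRange(h,(0,0,150),(179,50,255));m[:175]=0;m[207:]=0;m[:,:145]=0;m[:,235:]=0
n,l,st,ce=cv2.connectedComponentsWithStats(m)
for i in range(1,n):
    if st[i,4]>20: print(st[i],ce[i],ray(f,*ce[i],.02))
for nm,u,v in(('packetBL',240,153),('packetBR',273,152),('packTR',272,127),('cutTip',187,222)):print(nm,ray(f,u,v,.02))
E
```

```text
seats [ 0.525  -0.1282  0.108 ] [ 0.5065 -0.3497  0.108 ] 0.22233078348786967
prongs L [ 0.5532 -0.1288  0.125 ] [ 0.5024 -0.1264  0.125 ]
prongs R [ 0.5317 -0.3491  0.125 ] [ 0.4842 -0.3466  0.125 ]
mid [ 0.5158 -0.239   0.108 ] yaw -4.772856618402887
((188.23548889160156, 193.001708984375), (12.560432434082031, 59.23850631713867), 83.2901611328125) [188.2604 193.0081]
[[0.5131 0.3145 0.02  ]
 [0.5347 0.1229 0.02  ]
 [0.4936 0.1179 0.02  ]
 [0.4721 0.3088 0.02  ]]
cen [0.5033 0.2161 0.02  ]
[218 186   7   8  50] [220.94 189.08] [0.5156 0.1097 0.02  ]
[153 193   7   8  47] [155.7447 196.8511] [0.4914 0.3216 0.02  ]
packetBL [0.6354 0.0475 0.02  ]
packetBR [ 0.6381 -0.0615  0.02  ]
packTR [ 0.7231 -0.059   0.02  ]
cutTip [0.4089 0.2187 0.02  ]
```

```bash
python3 -m crank '{"travel":[[3.2,-3.8,0],[6.4,-7.6,0],[9.6,-11.4,0],[12.8,-15.2,0],[16,-19,0]],"turn":[[0,0,-7],[0,0,-14],[0,0,-21],[0,0,-28],[0,0,-35]],"gripper":[1,1,1,1,1]}' 40
python3 -m crank '{"travel":[[3.2,-3.8,0],[6.4,-7.6,-2],[9.6,-11.4,-4],[12.8,-15.2,-6],[16,-19,-8]],"turn":[[0,0,-7],[0,0,-14],[0,0,-21],[0,0,-28],[0,0,-34]],"gripper":[1,1,1,1,1]}'
```

```text
clock: 0.65
position: [0.3191, 0.4129, 0.2086]
tool_rot: [3.142, -0.0, 2.27]
force: [1.7, 1.3, 0.6]
grip_width: 0.0126
finger_force: 0.0
clock: 1.15
position: [0.4706, 0.2332, 0.1333]
tool_rot: [3.141, -0.0, 1.677]
force: [1.6, 0.9, 0.2]
grip_width: 0.0004
finger_force: 0.0
```

```bash
python3 -m crank '{"travel":[[0.6,-0.4,-2.5],[1.2,-0.9,-5],[1.2,-0.9,-7],[1.2,-0.9,-8],[1.2,-0.9,-8]],"turn":[[0,0,0],[0,0,0],[0,0,0],[0,0,0],[0,0,0]],"gripper":[1,1,1,1,1]}'
python3 - <<'E'
from h import *;import cv2
s=bot.observe();print(s['position'],s['tool_rot'],s['force'])
f=bot.grab_frame('wrist');g=bot.grab_frame('scene')
a=f['pixels'];b=cv2.resize(g['pixels'][140:240,150:278],(512,400))
cv2.imwrite('pics/w1.png',np.vstack([a,b])[...,::-1][:,:,:] if 0 else np.hstack([cv2.resize(a,(400,300)),cv2.resize(b,(400,300))])[...,::-1])
E
```

```text
clock: 1.65
position: [0.481, 0.2255, 0.053]
tool_rot: [-3.14, 0.001, 1.682]
force: [-0.3, 0.1, 0.6]
grip_width: -0.0001
finger_force: 0.0
[0.48100832 0.22546838 0.05296237] [-3.13976591e+00  8.49518094e-04  1.68157965e+00] [-0.30864422  0.08488549  0.61866443]
```

View pics/w1.png

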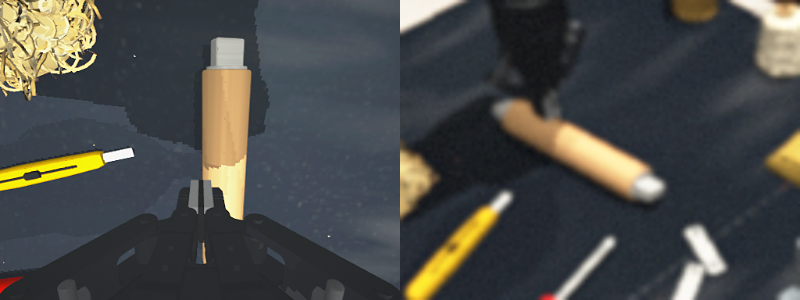

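The wrist view shows the bar (columns 203..252) aligned with the tool, with the closed tips (column 204) over its robot-side edge. I move over the crown and touch down.

```bash
python3 -m crank '{"travel":[[1.5,-0.8,0],[1.5,-0.8,-0.5],[1.5,-0.8,-1],[1.5,-0.8,-1.2],[1.5,-0.8,-1.3]],"turn":[[0,0,0],[0,0,0],[0,0,0],[0,0,0],[0,0,0]],"gripper":[1,1,1,1,1]}'
python3 -m crank '{"travel":[[0,0,-0.1],[0,0,-0.15],[0,0,-0.2],[0,0,-0.2],[0,0,-0.2]],"turn":[[0,0,0],[0,0,0],[0,0,0],[0,0,0],[0,0,0]],"gripper":[1,1,1,1,1]}'
```

```text
clock: 2.25
position: [0.4964, 0.2179, 0.0407]
tool_rot: [-3.141, 0.0, 1.682]
force: [0.1, 0.1, 0.4]
grip_width: 0.0
finger_force: 0.0
clock: 2.75
position: [0.4967, 0.2178, 0.0389]
tool_rot: [3.142, -0.0, 1.681]
force: [-0.5, -0.3, -0.3]
grip_width: -0.0001
finger_force: 0.0
```

```bash
python3 -m crank '{"travel":[[0,0,-0.05],[0,0,-0.1],[0,0,-0.1],[0,0,-0.1],[0,0,-0.1]],"turn":[[0,0,0],[0,0,0],[0,0,0],[0,0,0],[0,0,0]],"gripper":[1,1,1,1,1]}'
python3 - <<'E'
from h import *
import cv2
f=bot.grab_frame('scene');P=f['pixels'];
cv2.imwrite('pics/s2.png',cv2.resize(P[150:220,160:260],(800,560),interpolation=2)[...,::-1])
E
```

```text
clock: 3.25
position: [0.4967, 0.2177, 0.0379]
tool_rot: [-3.142, 0.0, 1.681]
force: [-0.4, 0.7, 0.5]
grip_width: -0.0
finger_force: 0.0
```

```bash
for i in 1 2 3; do python3 -m crank '{"travel":[[0,0,-0.03],[0,0,-0.06],[0,0,-0.08],[0,0,-0.08],[0,0,-0.08]],"turn":[[0,0,0],[0,0,0],[0,0,0],[0,0,0],[0,0,0]],"gripper":[1,1,1,1,1]}' | grep -E "posi|^force"; done
```

```text
position: [0.4967, 0.2177, 0.0371]
force: [-0.6, 0.9, -0.2]
position: [0.4966, 0.2178, 0.0363]
force: [-0.8, -0.0, -0.2]
position: [0.4967, 0.2177, 0.0355]
force: [0.5, 0.5, 0.6]
```

View pics/s2.png

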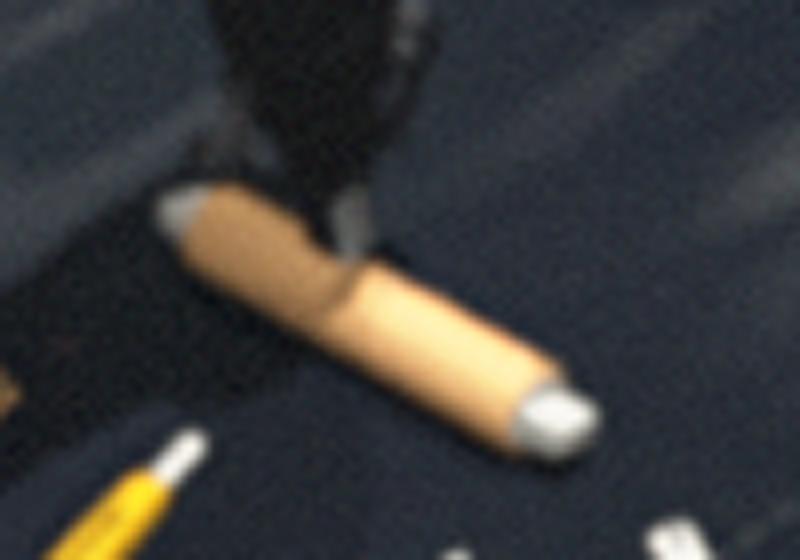

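The picture shows the fingertip at scene pixel ~(204,181), near the bar's upper (far) outline. I check it by projection.

Run:
```python
from h import *
import cv2
f=bot.grab_frame('scene')
def pr(f,p):
    q=f['extrinsics']@np.r_[p,1];return np.round([f['fx']*q[0]/q[2]+f['cx'],f['fy']*q[1]/q[2]+f['cy']],1)
print('tcp',pr(f,bot.observe()['position']))
c=np.array([.5033,.2161,.02]);a=np.array([-.112,.994,0]);n=np.array([.994,.112,0])
for s in(-.095,0,.095):
  print(s,'crown',pr(f,c+a*s+[0,0,.02]),'axis',pr(f,c+a*s),'far',pr(f,c+a*s+n*.02),'near',pr(f,c+a*s-n*.02))
h=cv2.cvtColor(f['pixels'],cv2.COLOR_RGB2HSV);m=cv2.inRange(h,(5,60,70),(22,255,255))
for u in(186,188,190,214,218,222,226):
    v=np.where(m[160:215,u])[0]+160;print(u,v.min(),v.max())
```

```text
tcp [203.4 186. ]
-0.095 crown [226.  196.3] axis [226.4 200.5] far [230.3 197.1] near [222.4 203.9]
0 crown [205.  184.3] axis [205.7 188.6] far [209.6 185.4] near [201.6 191.8]
0.095 crown [185.5 173.2] axis [186.3 177.4] far [190.3 174.4] near [182.2 180.4]
186 173 184
188 173 185
190 174 186
214 186 200
218 188 203
222 191 205
226 193 198
```

```bash
for i in 1 2 3 4; do python3 -m crank '{"travel":[[0,0,-0.03],[0,0,-0.06],[0,0,-0.1],[0,0,-0.1],[0,0,-0.1]],"turn":[[0,0,0],[0,0,0],[0,0,0],[0,0,0],[0,0,0]],"gripper":[1,1,1,1,1]}' | grep -E "posi|^force"; done
python3 - <<'E'
from h import *
import cv2
f=bot.grab_frame('wrist')
cv2.imwrite('pics/w3.png',f['pixels'][...,::-1])
E
```

```text
position: [0.4967, 0.2177, 0.0345]
force: [0.4, 0.0, 0.1]
position: [0.4967, 0.2177, 0.0335]
force: [-0.7, -0.8, 0.8]
position: [0.4967, 0.2177, 0.0325]
force: [0.5, -0.2, -0.1]
position: [0.4967, 0.2177, 0.0315]
force: [-0.3, 0.1, 0.2]
```

View pics/w3.png

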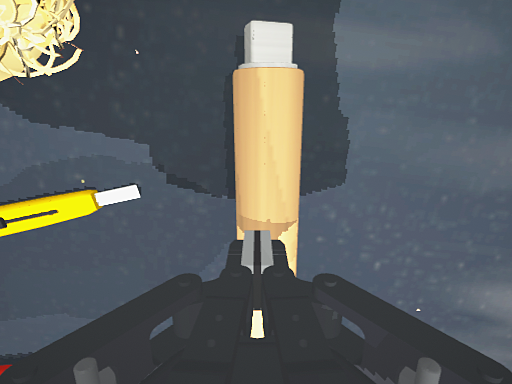

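The wrist view shows the closed tips at (258,235) over the bar (columns 233..303), about 6 mm to the robot side of its middle, with no contact yet. I keep lowering in small steps.

```bash
for i in 1 2 3; do python3 -m crank '{"travel":[[0,0,-0.03],[0,0,-0.06],[0,0,-0.1],[0,0,-0.1],[0,0,-0.1]],"turn":[[0,0,0],[0,0,0],[0,0,0],[0,0,0],[0,0,0]],"gripper":[1,1,1,1,1]}' | grep -E "posi|^force"; done
```

```text
position: [0.4966, 0.2177, 0.0305]
force: [-1.2, 0.4, -0.3]
position: [0.4967, 0.2177, 0.0295]
force: [-0.3, -0.4, 0.3]
position: [0.4967, 0.2177, 0.0285]
force: [0.0, 0.3, 0.6]
```

Run:
```python
from h import *
import cv2
def cols(P):
    m=cv2.inRange(cv2.cvtColor(P,cv2.COLOR_RGB2HSV),(5,50,70),(25,255,255));o=[]
    for v in(100,140,180): 
        w=np.where(m[v,200:340])[0]+200;o.append((w.min(),w.max()))
    return o
print(cols(cv2.imread('pics/w3.png')[...,::-1].copy()))
f=bot.grab_frame('wrist');print(cols(f['pixels']),bot.observe()['position'],f['extrinsics'],f['fx'],f['cx'],f['cy'])
g=bot.grab_frame('scene');m=cv2.inRange(cv2.cvtColor(g['pixels'],cv2.COLOR_RGB2HSV),(5,60,70),(22,255,255))
for u in(186,188,190,214,218,222,226):
    v=np.where(m[160:215,u])[0]+160;print(u,v.min(),v.max())
cv2.imwrite('pics/s4.png',np.hstack([cv2.resize(g['pixels'][155:215,165:245],(400,300),interpolation=2),cv2.resize(f['pixels'][180:372,130:386],(400,300))])[...,::-1])
```

```text
[(np.int64(233), np.int64(303)), (np.int64(234), np.int64(301)), (np.int64(235), np.int64(299))]
[(np.int64(233), np.int64(304)), (np.int64(234), np.int64(302)), (np.int64(235), np.int64(300))] [0.49666414 0.21773749 0.02849021] [[ 0.99392125  0.11008748 -0.0011389  -0.51647746]
 [ 0.10558662 -0.9502538   0.29303444  0.16791006]
 [ 0.03117718 -0.29137341 -0.95610121  0.25524908]
 [ 0.          0.          0.          1.        ]] 294.3766281988696 256.82905622553335 190.33927022202624
186 174 184
188 174 185
190 175 186
214 186 200
218 188 203
222 190 205
226 193 198
```

View pics/s4.png

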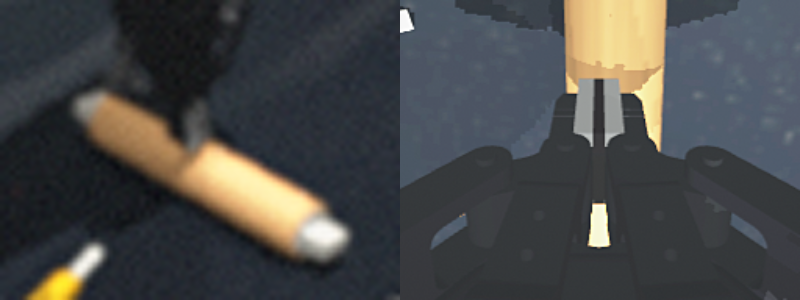

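The bar has not moved, and the tips hover just above its crown. I keep lowering.

```bash
for i in 1 2 3; do python3 -m crank '{"travel":[[0,0,-0.03],[0,0,-0.06],[0,0,-0.1],[0,0,-0.1],[0,0,-0.1]],"turn":[[0,0,0],[0,0,0],[0,0,0],[0,0,0],[0,0,0]],"gripper":[1,1,1,1,1]}' | grep -E "posi|^force|clock"; done
```

```text
clock: 9.0
position: [0.4967, 0.2178, 0.0275]
force: [0.4, -0.1, -0.4]
clock: 9.5
position: [0.4967, 0.2177, 0.0265]
force: [0.3, 0.3, 1.2]
clock: 10.0
position: [0.4966, 0.2178, 0.0255]
force: [-0.6, -0.7, -0.1]
```

```bash
for i in 1 2 3 4; do python3 -m crank '{"travel":[[0,0,-0.03],[0,0,-0.06],[0,0,-0.1],[0,0,-0.12],[0,0,-0.12]],"turn":[[0,0,0],[0,0,0],[0,0,0],[0,0,0],[0,0,0]],"gripper":[1,1,1,1,1]}' | grep -E "posi|^force|clock"; done
python3 - <<'E'
from h import *
import cv2
g=bot.grab_frame('scene');m=cv2.inRange(cv2.cvtColor(g['pixels'],cv2.COLOR_RGB2HSV),(5,60,70),(22,255,255))
for u in(186,190,214,218,222):
    v=np.where(m[160:215,u])[0]+160;print(u,v.min(),v.max())
E
```

```text
clock: 10.5
position: [0.4966, 0.2177, 0.0242]
force: [0.1, 0.5, 0.5]
clock: 11.0
position: [0.4966, 0.2177, 0.023]
force: [0.4, 0.2, 0.1]
clock: 11.5
position: [0.4966, 0.2177, 0.0219]
force: [0.1, -0.1, -0.3]
clock: 12.0
position: [0.4966, 0.2177, 0.0206]
force: [0.2, 0.3, -0.3]
186 174 184
190 177 186
214 186 200
218 188 203
222 191 205
```

Run:
```python
from h import *
import cv2
f=bot.grab_frame('wrist');g=bot.grab_frame('scene')
E=f['extrinsics'];print('cam',-E[:3,:3].T@E[:3,3],bot.observe()['position'])
m=cv2.inRange(cv2.cvtColor(f['pixels'],cv2.COLOR_RGB2HSV),(5,50,70),(25,255,255))
for v in(100,180):
    w=np.where(m[v,200:340])[0]+200;a=ray(f,w.min(),v,.02);b=ray(f,w.max(),v,.02);print(w.min(),w.max(),a,b)
P=g['pixels'];h=cv2.cvtColor(P,cv2.COLOR_RGB2HSV)
print(P[172:200,196:212].sum(2)//3)
print(f['pixels'][200:260:4,240:280:4].sum(2)//3)
```

```text
cam [0.48764986 0.29078771 0.18645005] [0.49665741 0.21772363 0.02069634]
232 305 [0.47411352 0.28934878 0.02      ] [0.51333056 0.29369251 0.02      ]
234 302 [0.47910402 0.24487585 0.02      ] [0.51864382 0.2492676  0.02      ]
[[ 28  20  21  21  22  26  23  22  26  23  28  30  32  42  44  53]
 [ 30  26  21  26  24  19  27  21  22  26  30  36  50  52  49  50]
 [ 27  21  23  27  25  25  26  19  22  24  34  37  49  51  54  51]
 [ 30  21  25  25  25  25  23  23  28  30  35  47  51  56  52  50]
 [ 28  27  25  25  23  20  25  35  44  43  40  43  51  56  53  51]
 [ 26  25  23  25  22  21  23  46  61  65  56  49  52  51  52  51]
 [ 33  29  27  25  25  26  35  49  65  70  59  48  49  50  50  52]
 [ 55  43  33  24  23  31  47  63  67  68  57  46  45  46  46  49]
 [ 95  74  46  28  25  35  62  81  74  64  53  39  36  40  47  48]
 [128 112  78  41  23  35  68  90  83  68  62  41  27  33  39  38]
 [137 126  97  45  21  34  69  94  96  82  74  52  35  31  28  36]
 [136 130 107  67  33  33  61  97 102  93  97  91  77  67  40  35]
 [133 129 119  91  58  38  58  94 103 102 129 147 146 131  87  58]
[... 952 characters left out ...]
  40  42  39  43  38  40  34  34  28  25  34  45  59]]
[[175 182 192 196 198 205 208 203 203 202]
 [174 182 192 196 197 204 208 204 203 203]
 [174 183 191 197 197 205 208 205 205 203]
 [173 182 191 197 197 204 208 204 205 203]
 [173 182 193 197 197 205 208 204 205 203]
 [154 182 192 197 197 206 207 204 207 204]
 [147 164 170 168 199 207 209 205 207 205]
 [149 165 171 172 174 180 181 175 174 170]
 [149 163 158 163  49 120 162 162 176 171]
 [150 160 159 163  51 121 162 162 176 171]
 [ 46 156 159 164  51 118 162 162  36  43]
 [ 58 164 159 165  51  90 162 162  61  58]
 [ 56 161 158 166  52  89 158 162  76  58]
 [ 55 160 157 168  52  60 158 157 107  56]
 [ 49 158 158 169  52  62 158 158 132  59]]
```

The fingertip's lower edge at scene row ~186 puts it at z ≈ 0.04 although the reported TCP is 0.0207, so the closed tips end about 19 mm behind the TCP. Contact should be close.

```bash
for i in 1 2; do python3 -m crank '{"travel":[[0,0,-0.03],[0,0,-0.06],[0,0,-0.1],[0,0,-0.1],[0,0,-0.1]],"turn":[[0,0,0],[0,0,0],[0,0,0],[0,0,0],[0,0,0]],"gripper":[1,1,1,1,1]}' | grep -E "posi|^force|clock"; done
```

```text
clock: 12.65
position: [0.4966, 0.2177, 0.0197]
force: [-0.3, 0.7, -0.3]
clock: 13.15
position: [0.4967, 0.2177, 0.0187]
force: [0.0, 0.0, 0.3]
```

```bash
for i in 1 2 3; do python3 -m crank '{"travel":[[0,0,-0.06],[0,0,-0.1],[0,0,-0.1],[0,0,-0.1],[0,0,-0.1]],"turn":[[0,0,0],[0,0,0],[0,0,0],[0,0,0],[0,0,0]],"gripper":[1,1,1,1,1]}' | grep -E "posi|^force|clock"; done
python3 - <<'E'
from h import *
g=bot.grab_frame('scene');P=g['pixels']
print(P[178:196,197:211].sum(2)//3)
E
```

```text
clock: 13.65
position: [0.4967, 0.2177, 0.0177]
force: [0.0, -0.0, 0.0]
clock: 14.15
position: [0.4973, 0.2178, 0.0172]
force: [0.3, -1.3, 9.2]
clock: 14.65
position: [0.4981, 0.218, 0.017]
force: [-1.4, -2.2, 22.7]
[[ 24  26  21  23  22  28  34  53  64  60  48  49  55  52]
 [ 38  29  25  24  23  36  52  65  70  63  49  47  47  46]
 [ 57  40  30  22  27  52  77  82  70  68  47  35  37  43]
 [ 95  69  40  25  31  57  82  89  80  71  50  31  33  37]
 [127 100  57  25  27  55  78  88  84  78  65  39  33  29]
 [135 116  64  27  24  42  74  87  87  98  97  87  63  43]
 [134 121  80  48  31  41  69  84  91 118 146 149 127  93]
 [129 125 107  77  52  49  72  95 112 149 183 194 184 167]
 [125 122 119 104  80  70  90 119 153 185 204 211 212 210]
 [114 117 120 110 101  99 113 150 185 202 213 218 223 222]
 [105 112 108 106 106 107 132 170 192 207 217 222 224 226]
 [ 97 103 103 111 108 121 146 171 188 198 210 217 220 223]
 [ 76  89  99 101 111 132 150 169 179 187 198 209 215 218]
 [ 51  66  81  89 110 130 147 160 166 175 186 198 205 211]
 [ 32  35  54  69  89 108 129 141 151 163 178 188 193 199]
 [ 21  27  27  39  57  78  96 118 132 147 162 177 180 189]
 [ 23  18  19  26  33  46  64  85 100 119 140 155 163 174]
 [ 24  20  24  23  22  28  39  54  71  88 108 126 147 159]]
```

Contact came at TCP z = 0.0175. I ease to about 10 N and roll: first stroke 25 mm of tool travel, 12.5 mm of bar travel.

```bash
python3 -m crank '{"travel":[[0,0,0.05],[0.5,0.06,0.05],[1.0,0.12,0.05],[1.6,0.18,0.05],[2.2,0.25,0.05]],"turn":[[0,0,0],[0,0,0],[0,0,0],[0,0,0],[0,0,0]],"gripper":[1,1,1,1,1]}'
python3 - <<'E'
from h import *
import cv2
for n,zs in(('wrist',[100,140,180]),):
    f=bot.grab_frame(n);m=cv2.inRange(cv2.cvtColor(f['pixels'],cv2.COLOR_RGB2HSV),(5,50,70),(25,255,255))
    for v in zs:
        w=np.where(m[v,180:340])[0]+180;a=ray(f,w.min(),v,.02);b=ray(f,w.max(),v,.02);print(w.min(),w.max(),(a+b)/2,b-a)
    g=cv2.cvtColor(f['pixels'],cv2.COLOR_RGB2HSV);m=cv2.inRange(g,(0,0,110),(179,35,255));m[75:]=0;m[:,:200]=0;m[:,340:]=0
    print([ (v,np.where(m[v])[0].min(),np.where(m[v])[0].max()) for v in range(20,70,6) if m[v].any()])
    cv2.imwrite('pics/w5.png',f['pixels'][...,::-1])
E
```

```text
clock: 15.2
position: [0.5199, 0.2205, 0.0171]
tool_rot: [3.14, -0.001, 1.681]
force: [0.8, -0.5, 14.3]
grip_width: -0.0002
finger_force: 7.5
208 284 [0.50500921 0.29294158 0.02      ] [0.03997497 0.00441771 0.        ]
210 283 [0.50736831 0.27203851 0.02      ] [0.03991352 0.00440623 0.        ]
212 282 [0.50992134 0.24941702 0.02      ] [0.039847   0.00439383 0.        ]
[(20, np.int64(220), np.int64(268)), (26, np.int64(220), np.int64(270)), (32, np.int64(220), np.int64(270)), (38, np.int64(220), np.int64(269)), (44, np.int64(221), np.int64(269)), (50, np.int64(221), np.int64(269)), (56, np.int64(221), np.int64(269)), (62, np.int64(214), np.int64(278))]
```

```bash
python3 -m crank '{"travel":[[0,0,0.4],[-0.7,-0.08,0.5],[-1.4,-0.16,0.4],[-1.4,-0.16,0.1],[-1.4,-0.16,0.02]],"turn":[[0,0,0],[0,0,0],[0,0,0],[0,0,0],[0,0,0]],"gripper":[1,1,1,1,1]}'
python3 -m crank '{"travel":[[0,0,0],[0.6,0.07,0],[1.2,0.14,0],[1.8,0.21,0],[2.4,0.28,0]],"turn":[[0,0,0],[0,0,0],[0,0,0],[0,0,0],[0,0,0]],"gripper":[1,1,1,1,1]}'
cat > w.py <<'E'
from h import *
import cv2,sys
f=bot.grab_frame('wrist');H=cv2.cvtColor(f['pixels'],cv2.COLOR_RGB2HSV);m=cv2.inRange(H,(5,50,70),(25,255,255))
for v in (100,140,180):
        w=np.where(m[v,180:340])[0]+180;a=ray(f,w.min(),v,.02);b=ray(f,w.max(),v,.02);print(w.min(),w.max(),(a+b)/2)
m=cv2.inRange(H,(0,0,110),(179,35,255));m[75:]=0;m[:,:180]=0;m[:,340:]=0
print([ (v,int(np.where(m[v])[0].min()),int(np.where(m[v])[0].max())) for v in range(8,70,6) if m[v].any()])
cv2.imwrite(f'pics/{sys.argv[1]}.png',f['pixels'][...,::-1])
E
python3 w.py w6
```

```text
clock: 15.75
position: [0.5044, 0.2188, 0.0163]
tool_rot: [-3.141, -0.0, 1.682]
force: [-3.4, -0.9, 17.2]
grip_width: -0.0
finger_force: 8.5
clock: 16.25
position: [0.5299, 0.2217, 0.0172]
tool_rot: [3.14, -0.001, 1.681]
force: [0.4, -0.2, 15.8]
grip_width: 0.0001
finger_force: 8.1
214 290 [0.51821512 0.29453456 0.02      ]
216 289 [0.52070066 0.27364393 0.02      ]
218 288 [0.52339057 0.25103556 0.02      ]
[(14, 236, 265), (20, 236, 266), (26, 236, 266), (32, 236, 266), (38, 236, 266), (44, 237, 266), (50, 237, 266), (56, 237, 266), (62, 221, 283)]
```

```bash
cat > th.py <<'E'
from h import *
import cv2,sys
# tongue width profile vs roll angle; wrist view, axis from silhouette
f=bot.grab_frame('wrist');H=cv2.cvtColor(f['pixels'],cv2.COLOR_RGB2HSV);m=cv2.inRange(H,(5,50,70),(25,255,255))
z0=float(sys.argv[1]);pts=[]
for v in range(85,200,5):
    w=np.where(m[v,160:350])[0]+160;pts.append((ray(f,w.min()-.5,v,z0)+ray(f,w.max()+.5,v,z0))/2)
pts=np.array(pts);k=np.polyfit(pts[:,1],pts[:,0],1);print('axis dx/dy',k[0],'x at y=.219',np.polyval(k,.219))
E=f['extrinsics']
def pr(p):
    q=E@np.r_[p,1];return f['fx']*q[0]/q[2]+f['cx'],f['fy']*q[1]/q[2]+f['cy']
a=np.array([k[0],1,0]);a/=np.linalg.norm(a);n=np.array([a[1],-a[0],0]);zz=np.array([0,0,1])
# bar left shoulder row: find where wood starts
col=np.where(m[100,160:350])[0]+160;c=int(col.mean());v0=np.where(m[:100,int(col.min())+8])[0].min();print('wood start row',v0)
for s in (int(c) and [0]): pass
P=ray(f,c,v0,z0+.02*.9);s0=P@a;base=lambda s:np.array([np.polyval(k,0),0,z0])-a*(np.array([np.polyval(k,0),0,z0])@a)+a*s
for th in range(-20,21,4):
    t=np.radians(th);ex=n*np.cos(t)-zz*np.sin(t);ez=n*np.sin(t)+zz*np.cos(t)
    C=[pr(base(s0+.012)+ex*i*.007+ez*j*.012) for i in(-1,1) for j in(-1,1)]
    u=[q[0] for q in C];print(th,round(min(u),1),round(max(u),1),round(np.mean([C[1][1],C[3][1]])))
g=cv2.inRange(H,(0,0,110),(179,35,255))
print([(v,[int(x)+180 for x in np.where(g[v,180:340])[0][[0,-1]]]) for v in(20,30,40,50) if g[v,180:340].any()])
row=f['pixels'][35].sum(1)//3;print(row[228:275])
E
python3 th.py .02
python3 - <<'E'
import cv2
i=cv2.imread('pics/w6.png')[0:110,190:310];cv2.imwrite('pics/w6c.png',cv2.resize(i,None,fx=5,fy=5,interpolation=2))
E
```

```text
axis dx/dy -0.1120850992806727 x at y=.219 0.5271177959491764
wood start row 66
-20 227.8 271.1 40
-16 229.0 269.8 40
-12 230.4 268.5 40
-8 231.9 267.1 40
-4 233.5 265.6 40
0 235.1 265.3 40
4 236.6 267.1 40
8 235.1 268.7 40
12 233.6 270.2 40
16 232.2 271.6 40
20 230.9 272.9 40
[(20, [235, 265]), (30, [235, 265]), (40, [236, 265]), (50, [236, 265])]
[ 69  69  69  69  69  69  60  91 196 227 234 241 242 241 242 242 242 242
 242 242 242 243 243 243 244 244 244 244 244 244 244 244 244 243 242 239
 234 167  90  78  82  83  83  83  82  84  85]
```

View pics/w6c.png

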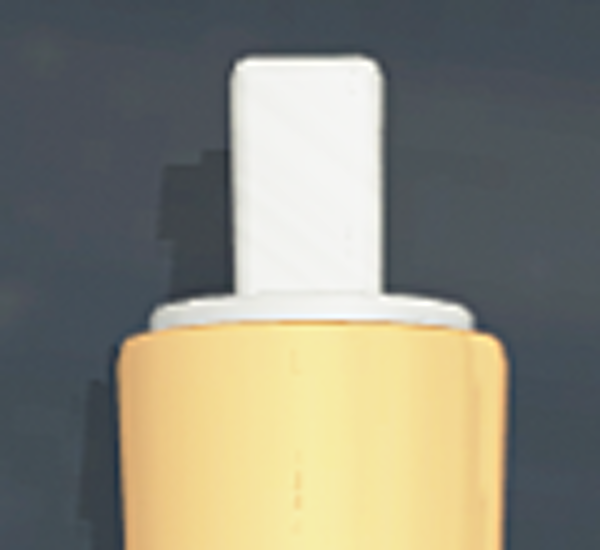

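The tongue is square on: edges at columns 236..265, matching a roll of 0° ± 1°. I lift off, open part-way and centre over the bar.

```bash
python3 -m crank '{"travel":[[0,0,1],[0,0,4],[0,0,6],[-0.1,-0.3,6],[-0.2,-0.3,6]],"turn":[[0,0,0],[0,0,0],[0,0,0],[0,0,0],[0,0,0]],"gripper":[1,1,1,0.35,0.35]}'
python3 -m crank '{"travel":[[0,0,0],[0,0,0],[0,0,0],[0,0,0],[0,0,0]],"turn":[[0,0,0],[0,0,0],[0,0,0],[0,0,0],[0,0,0]],"gripper":[0.35,0.35,0.35,0.35,0.35]}'
python3 th.py .02 | grep axis
python3 - <<'E'
from h import *
f=bot.grab_frame('wrist');E=f['extrinsics'];s=bot.observe();p=s['position']
def pr(p):
    q=E@np.r_[p,1];return np.round([f['fx']*q[0]/q[2]+f['cx'],f['fy']*q[1]/q[2]+f['cy']],1)
n=np.array([.994,.112,0]);w=s['grip_width']/2
for d in(0,.01,.02,.03,.04): print(d,pr(p+[0,0,d]-n*w),pr(p+[0,0,d]+n*w))
P=f['pixels'];
for v in range(190,330,8): print(v,(P[v,150:370:5].sum(1)//3))
E
```

```text
clock: 16.85
position: [0.5266, 0.2182, 0.0766]
tool_rot: [3.141, -0.0, 1.681]
force: [1.0, 0.3, -0.4]
grip_width: 0.0282
finger_force: 0.0
clock: 17.35
position: [0.5266, 0.2184, 0.0762]
tool_rot: [-3.141, 0.0, 1.681]
force: [0.3, 0.1, -0.4]
grip_width: 0.0552
finger_force: 0.0
axis dx/dy -0.11246858330327993 x at y=.219 0.5249069135987562
0 [213.3 226. ] [304.  225.9]
0.01 [210.9 233.1] [306.6 233. ]
0.02 [208.1 241. ] [309.6 240.9]
0.03 [205.  249.9] [312.9 249.8]
0.04 [201.5 260. ] [316.6 259.9]
190 [ 70  70  70  71  73  75  73  70  70  70  70  72  70  72  70  71  59 134
 150 162 173 177 171 178 174 161 191  88  80  79  81  82  80  85  81  81
  79  85  78  79  79  81  81  79]
198 [ 70  73  78  71  73  71  72  70  71  70  70  72  70  70  70  71  62 182
 202 164 171 179 167 190 210 193 187  81  80  85  79  79  78  81  81  79
  79  79  79  82  79  81  78  77]
206 [ 70  74  73  71  71  72  71  71  71  71  70  71  76  70  73  73  64 181
 199 209 216 221 213 213 211 196 176  77  81  81  83  79  80  81  79  81
  79  79  79  79  79  78  80  79]
214 [ 73  70  73  71  71  71  71  71  70  6
[... 2016 characters left out ...]
7  38  72  79  76  77  76  75  76  75 159
 202 216 222 227 224 219 218 207  69  75  75  74  76  76  77  78  44  44
  46  47  44  42  45  46  45  46]
310 [ 45  46  46  45  45  45  45  46  37  81  77  76  77  78  75  79  75  80
 208 215 220 227 224 219 219  57  76  78  79  79  75  78  79  79  85  43
  46  43  45  46  45  46  45  46]
318 [ 46  46  46  44  45  47  45  47  44  75  76  76  75  77  78  75  75  74
  75  74 248 246 247  91  73  74  75  74  75  80  75  75  79  79  81  45
  45  45  46  45  45  45  45  45]
326 [ 47  44  45  44  46  46  45  45  46  72  76  77  76  76  75  79  75  74
  74  73 248 246 246  67  75  74  74  80  73  73  76  75  79  76  52  45
  47  45  46  48  45  45  46  45]
```

Pad inner edges at columns ~203 and ~314 around row 238 give a tip about 33 mm behind the TCP at this opening. This agrees with the contact found at 22 mm when shut. I lower in steps, watching the force.

```bash
python3 -m crank '{"travel":[[-0.1,0,-2],[-0.1,0,-4],[-0.1,0,-5],[-0.1,0,-5.5],[-0.1,0,-5.5]],"turn":[[0,0,0],[0,0,0],[0,0,0],[0,0,0],[0,0,0]],"gripper":[0.35,0.35,0.35,0.35,0.35]}' | grep -E "posi|^force"
python3 -m crank '{"travel":[[0,0,-0.5],[0,0,-1],[0,0,-1.5],[0,0,-1.5],[0,0,-1.5]],"turn":[[0,0,0],[0,0,0],[0,0,0],[0,0,0],[0,0,0]],"gripper":[0.35,0.35,0.35,0.35,0.35]}' | grep -E "posi|^force"
python3 th.py .02 | grep axis
python3 - <<'E'
from h import *
P=bot.grab_frame('wrist')['pixels']
for v in(200,240,260): print(v,list(zip(range(184,340,3),(P[v,184:340:3].sum(1)//3).tolist())))
E
```

```text
position: [0.5256, 0.2183, 0.0212]
force: [0.6, -0.2, 0.9]
position: [0.5257, 0.2184, 0.0064]
force: [0.4, 0.1, -0.3]
axis dx/dy -0.11470536159318069 x at y=.219 0.5250146532425295
200 [(184, 59), (187, 59), (190, 58), (193, 58), (196, 59), (199, 58), (202, 59), (205, 58), (208, 60), (211, 59), (214, 59), (217, 60), (220, 67), (223, 157), (226, 167), (229, 173), (232, 178), (235, 184), (238, 188), (241, 192), (244, 196), (247, 201), (250, 204), (253, 207), (256, 204), (259, 204), (262, 208), (265, 210), (268, 208), (271, 206), (274, 204), (277, 203), (280, 202), (283, 201), (286, 193), (289, 197), (292, 183), (295, 80), (298, 70), (301, 70), (304, 70), (307, 69), (310, 70), (313, 72), (316, 73), (319, 71), (322, 69), (325, 69), (328, 69), (331, 70), (334, 70), (337, 69)]
240 [(184, 82), (187, 160), (190, 158), (193, 160), (196, 65), (199, 49), (202, 46), (205, 89), (208, 93), (211, 98), (214, 95), (217, 92), (220, 88), (223, 145), (226, 152), (229, 155), (232, 158), (235, 161), (238, 164), (241, 167), (244, 170), (247, 173), (250, 175), (253, 180), (256, 178), (259, 173), (262, 170),
[... 197 characters left out ...]
 (316, 51), (319, 155), (322, 163), (325, 162), (328, 170), (331, 97), (334, 101), (337, 109)]
260 [(184, 159), (187, 82), (190, 52), (193, 49), (196, 49), (199, 49), (202, 49), (205, 83), (208, 88), (211, 88), (214, 90), (217, 87), (220, 86), (223, 152), (226, 202), (229, 218), (232, 159), (235, 159), (238, 162), (241, 165), (244, 170), (247, 172), (250, 176), (253, 179), (256, 178), (259, 174), (262, 170), (265, 166), (268, 163), (271, 161), (274, 171), (277, 173), (280, 169), (283, 169), (286, 218), (289, 211), (292, 136), (295, 98), (298, 97), (301, 96), (304, 96), (307, 97), (310, 49), (313, 49), (316, 48), (319, 48), (322, 50), (325, 50), (328, 150), (331, 158), (334, 157), (337, 164)]
```

Centred: gaps of 18 px on both sides (pads at 204 and 311, bar 222..293). I lower further.

```bash
python3 -m crank '{"travel":[[0,0,-0.4],[0,0,-0.8],[0,0,-1.2],[0,0,-1.5],[0,0,-1.5]],"turn":[[0,0,0],[0,0,0],[0,0,0],[0,0,0],[0,0,0]],"gripper":[0.35,0.35,0.35,0.35,0.35]}' | grep -E "posi|^force"
python3 -m crank '{"travel":[[0,0,-0.3],[0,0,-0.6],[0,0,-0.9],[0,0,-1.1],[0,0,-1.1]],"turn":[[0,0,0],[0,0,0],[0,0,0],[0,0,0],[0,0,0]],"gripper":[0.35,0.35,0.35,0.35,0.35]}' | grep -E "posi|^force"
python3 -m crank '{"travel":[[0,0,0],[0,0,0],[0,0,0],[0,0,0],[0,0,0]],"turn":[[0,0,0],[0,0,0],[0,0,0],[0,0,0],[0,0,0]],"gripper":[0.5,0.6,0.7,0.7,0.7]}' 60
python3 th.py .02
```

```text
position: [0.5254, 0.2183, -0.0092]
force: [0.1, 0.3, -0.4]
position: [0.5255, 0.2183, -0.0199]
force: [-0.2, -0.4, 0.1]
clock: 20.05
position: [0.5257, 0.2185, -0.0192]
tool_rot: [3.142, -0.0, 1.681]
force: [-2.3, -0.9, 5.2]
grip_width: 0.0383
finger_force: 59.6
axis dx/dy -0.1140677815485453 x at y=.219 0.5244830714188392
wood start row 46
-20 225.5 281.9 11
-16 227.1 280.2 11
-12 228.9 278.4 11
-8 230.9 276.6 11
-4 233.0 274.6 11
0 235.3 276.1 11
4 237.3 278.4 11
8 235.3 280.5 11
12 233.4 282.5 11
16 231.6 284.3 11
20 229.9 286.0 11
[(20, [233, 275]), (30, [234, 275]), (40, [216, 296])]
[ 54  52  54  59  59  88 177 207 216 212 214 213 223 218 215 217 216 218
 218 220 221 215 213 218 220 223 224 223 224 225 227 228 231 233 232 228
 226 225 213 217 213 214 215 210 187 175 176]
```

Gripped at 38.3 mm with tongues still upright (edges 233..275, model ≈ −1°). The bar axis is 39 mm above the TCP reading. I lift and carry.

```bash
python3 -m crank '{"travel":[[0,0,1],[0,0,4],[0,0,8],[0,0,12],[0,0,16]],"turn":[[0,0,0],[0,0,0],[0,0,0],[0,0,0],[0,0,0]],"gripper":[0.7,0.7,0.7,0.7,0.7]}' | grep -E "posi|^force|grip_w"
python3 -m crank '{"travel":[[0,-2,2],[0,-6,2],[0,-10.5,2],[-0.2,-15,2],[-0.4,-20,2]],"turn":[[0,0,0],[0,0,-2],[0,0,-3],[0,0,-4],[0,0,-5]],"gripper":[0.7,0.7,0.7,0.7,0.7]}' | grep -E "posi|^force|grip_w"
python3 -m crank '{"travel":[[-0.2,-5,0],[-0.3,-10,0],[-0.4,-15,0],[-0.5,-20,0],[-0.5,-25,0]],"turn":[[0,0,-2],[0,0,-3],[0,0,-4],[0,0,-5],[0,0,-6.2]],"gripper":[0.7,0.7,0.7,0.7,0.7]}' | grep -E "posi|^force|grip_w"
python3 -m crank '{"travel":[[0,-0.7,0],[0,-0.7,0],[0,-0.7,0],[0,-0.7,0],[0,-0.7,0]],"turn":[[0,0,0],[0,0,0],[0,0,0],[0,0,0],[0,0,0]],"gripper":[0.7,0.7,0.7,0.7,0.7]}'
```

```text
position: [0.5253, 0.2182, 0.1426]
force: [0.1, 0.5, -2.3]
grip_width: 0.0386
position: [0.5213, 0.0174, 0.1611]
force: [1.4, 0.3, -3.1]
grip_width: 0.0385
position: [0.5161, -0.2334, 0.1612]
force: [1.7, 0.0, -2.9]
grip_width: 0.038
clock: 22.1
position: [0.517, -0.2372, 0.1606]
tool_rot: [3.142, -0.0, 1.488]
force: [0.7, -0.5, -2.2]
grip_width: 0.0383
finger_force: 61.0
```

```bash
cat > top.py <<'E'
from h import *
import cv2,sys
z=bot.observe()['position'][2]+.0392
f=bot.grab_frame('top');H=cv2.cvtColor(f['pixels'],cv2.COLOR_RGB2HSV);E=f['extrinsics']
def pr(p):
    q=E@np.r_[p,1];return np.round([f['fx']*q[0]/q[2]+f['cx'],f['fy']*q[1]/q[2]+f['cy']],1)
p=bot.observe()['position'];a=np.array([np.sin(np.radians(4.74)),np.cos(np.radians(4.74)),0])
for s in(.1065,-.1065):
    c=np.array([p[0],p[1],z])+a*s;u,v=pr(c+[0,0,.012]);print('pred tongue top px',u,v)
    G=f['pixels'][int(v)-12:int(v)+13,int(u)-11:int(u)+12].astype(int);print(G.sum(2)//3)
m=cv2.inRange(H,(5,50,70),(25,255,255))
for u in(305,310,315,350,355,360):
    v=np.where(m[160:215,u])[0]+160;print(u,v)
E
python3 top.py
```

```text
pred tongue top px 300.0 175.5
[[ 51  46  60 108 106 131 192 196 198 199 122  98 104 126 104 100 101 101
  101 102 101 100 102]
 [ 51  47  61 112 106 139 192 195 197 197 125 109 106 126 102  98  99  99
  100  99  99  98  99]
 [ 51  47  62 114 101 154 194 193 195 197 157 174 144 138 113 111 111 111
  110 111 111 111 111]
 [ 51  50  65 117 102 159 193 194 194 195 162 197 200 198 179 177 176 174
  176 177 178 178 178]
 [ 52  50  68 123 110 181 197 195 195 196 180 198 201 200 182 178 177 177
  178 180 181 181 180]
 [ 54  49  68 126  99 146 192 193 196 209 184 197 199 198 180 178 178 177
  177 177 179 180 178]
 [ 53  48  69 123  89 129 132 133 173 202 182 194 198 196 181 178 177 177
  177 178 177 177 178]
 [ 54  51  71 124  84 123 123 124 131 144 138 162 195 197 195 177 146 148
  149 159 159 158 161]
 [ 56  51  75 126  79 110 146 126 107 122 132 174 198 198 196 159 117 125
  127 129 128 127 129]
 [ 52  52  78 115  77  95 132 109  68  96 131 178 199 199 195 133 111 127
  127 127 128 127 127]
 [ 52  55  86 115  79  84 132 125 109 124 135 174 196 195 177 129 116 133
  133 133 133 133 134]
 [
[... 3336 characters left out ...]
0 149 147 145 143 139 137 132 126 121 138 103  68  62  60  61  60
   60  60  59  64  68]
 [152 150 149 146 145 141 139 135 130 123 120 120  74  67  65  61  63  60
   60  60  60  63  70]
 [151 149 147 145 142 140 138 133 128 121 112  75  65  72  72  64  65  61
   60  61  61  66  71]
 [150 149 146 145 143 139 138 131 126 115  78  61  66  70  70  68  64  59
   60  59  61  66  68]
 [149 147 146 144 140 138 135 129 121  97  64  61  67  68  68  69  62  61
   61  62  60  63  67]]
305 [160 171 172 173 174 175 176 177 178 179 180 181 182 183]
310 [160 161 171 172 173 174 175 176 177 178 179 180 181 182 183 184]
315 [160 161 171 172 173 174 175 176 177 178 179 180 181 182 183 184]
350 []
355 []
360 []
```

The left tongue shows at top pixel (300,176) against a predicted (300,175.5), so the bar lines up with the left slot within about 1 mm. I lower to just above the fork tops and check.

```bash
python3 -m crank '{"travel":[[0,0,-1.5],[0,0,-3.5],[0,0,-5],[0,0,-5.3],[0,0,-5.3]],"turn":[[0,0,0],[0,0,0],[0,0,0],[0,0,0],[0,0,0]],"gripper":[0.7,0.7,0.7,0.7,0.7]}'
python3 - <<'E'
from h import *
import cv2
z=lambda n,x,y,w,h:cv2.resize(bot.grab_frame(n)['pixels'][y:y+h,x:x+w],(400,300),interpolation=2)
P=np.vstack([np.hstack([z('wrist',176,0,160,120),z('top',280,155,40,30)]),np.hstack([z('scene',265,200,128,96),z('wrist',0,0,512,384)])])
cv2.imwrite('pics/f7.png',P[...,::-1])
E
```

```text
clock: 22.65
position: [0.5166, -0.2381, 0.1074]
tool_rot: [-3.141, -0.0, 1.486]
force: [0.5, 0.0, -2.0]
grip_width: 0.0383
finger_force: 61.0
```

View pics/f7.png

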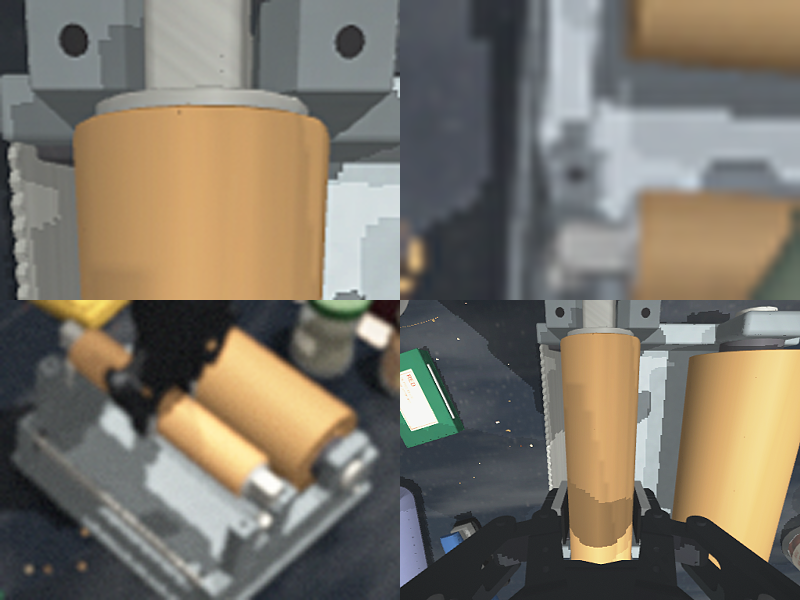

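The wrist crop shows the left fork screw holes at columns 75 and 350 (middle 212) and the tongue at 147..247 (middle 197). The slot is therefore about 2 mm further to +x at the left fork. I correct by +1.2 mm and −0.5°, then enter the slots.

```bash
python3 -m crank '{"travel":[[0.12,0,0],[0.12,0,-0.5],[0.12,0,-1],[0.12,0,-1.3],[0.12,0,-1.3]],"turn":[[0,0,-0.5],[0,0,-0.5],[0,0,-0.5],[0,0,-0.5],[0,0,-0.5]],"gripper":[0.7,0.7,0.7,0.7,0.7]}' | grep -E "posi|^force|grip_w"
python3 -m crank '{"travel":[[0,0,-0.3],[0,0,-0.5],[0,0,-0.7],[0,0,-0.9],[0,0,-0.9]],"turn":[[0,0,0],[0,0,0],[0,0,0],[0,0,0],[0,0,0]],"gripper":[0.7,0.7,0.7,0.7,0.7]}'
python3 -c "
from workcell import bot
print(bot.observe()['moment'])"
```

```text
position: [0.5175, -0.2383, 0.0937]
force: [-0.7, -0.2, -2.6]
grip_width: 0.0382
clock: 23.85
position: [0.5177, -0.2384, 0.0851]
tool_rot: [-3.141, -0.0, 1.477]
force: [1.0, 0.1, -2.2]
grip_width: 0.0384
finger_force: 61.0
[ 0.00111405 -0.00687022 -0.03059176]
```

Free entry, no side force. I press down onto the springs.

```bash
python3 -m crank '{"travel":[[0,0,-0.2],[0,0,-0.4],[0,0,-0.6],[0,0,-0.7],[0,0,-0.7]],"turn":[[0,0,0],[0,0,0],[0,0,0],[0,0,0],[0,0,0]],"gripper":[0.7,0.7,0.7,0.7,0.7]}' | grep -E "posi|^force|grip_w"
python3 -m crank '{"travel":[[0,0,-0.2],[0,0,-0.4],[0,0,-0.4],[0,0,-0.4],[0,0,-0.4]],"turn":[[0,0,0],[0,0,0],[0,0,0],[0,0,0],[0,0,0]],"gripper":[0.7,0.7,0.7,0.7,0.7]}'
python3 - <<'E'
from h import *
import cv2
F=[];M=[]
for i in range(12):
    f=bot.grab_frame('scene' if i%2 else 'wrist');s=bot.observe();F.append(s['force']);M.append(s['moment'])
print(np.mean(F,0),np.mean(M,0),s['position'],s['tool_rot'])
E
```

```text
position: [0.518, -0.2385, 0.0785]
force: [-0.4, 0.6, 4.3]
grip_width: 0.0382
clock: 24.85
position: [0.518, -0.2385, 0.0748]
tool_rot: [3.141, -0.0, 1.477]
force: [-1.7, 1.1, 8.5]
grip_width: 0.0383
finger_force: 62.1
[-2.615553    1.30216041  8.71887004] [0.30984996 0.54701939 0.02646176] [ 0.51797212 -0.23847128  0.07479025] [ 3.14125124e+00 -6.09617696e-05  1.47731832e+00]
```

```bash
python3 -m crank '{"travel":[[-0.03,0,-0.05],[-0.06,0,-0.12],[-0.06,0,-0.12],[-0.06,0,-0.12],[-0.06,0,-0.12]],"turn":[[0,0,0],[0,0,0],[0,0,0],[0,0,0],[0,0,0]],"gripper":[0.7,0.7,0.7,0.7,0.7]}'
cat > m.py <<'E'
from h import *
F=[];M=[];Z=[]
for i in range(10):
    f=bot.grab_frame('scene' if i%2 else 'wrist');s=bot.observe();F.append(s['force']);M.append(s['moment']);Z.append(s['position'])
print(np.mean(F,0),np.mean(M,0),np.mean(Z,0),s['tool_rot'])
E
python3 m.py
```

```text
clock: 25.95
position: [0.518, -0.2385, 0.0738]
tool_rot: [3.14, 0.0, 1.477]
force: [0.2, 1.6, 8.8]
grip_width: 0.0385
finger_force: 62.1
[0.25202427 2.03835849 9.97415806] [ 0.38109975  0.04820558 -0.03377726] [ 0.51796663 -0.23850747  0.07382649] [3.14015576e+00 5.19125090e-05 1.47736724e+00]
```

```bash
python3 m.py; python3 -c "
from workcell import bot
print(bot.job_done())"
```

```text
[-0.27383595  1.72596363  9.70287209] [ 0.35000681  0.0402941  -0.03686907] [ 0.51797304 -0.23851224  0.07382568] [3.14011977e+00 8.26479562e-05 1.47734699e+00]
the job is handed in; nothing more can be done
None
```

I rolled the bar until its tongues stood on edge, set it in both forks, and am holding it down level with about 9.8 N (target about 10.1 N). By pose and force the tongue tops are level with the fork tops to about 0.5 mm, well short of the stops; I took no final picture to confirm this or the other items, none of which the arm went near.

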